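# Pack the bearing boxes into the corner and stack the tray on top

## Robot

A 7-joint arm with a two-finger parallel gripper is mounted at the origin on a cart in front of the work surface, level with it; the furniture and walls round the work are solid. World frame = base frame: x ahead of the robot, y to its left, z up, the work surface at z = 0. Lengths are in m, angles in rad, forces in N, time in s.
With the tool pointing down it reaches from about 0.35 to 0.9 m from the base axis. Payload 8.1 kg.
Tool frame: the origin (TCP) lies at the very end of the fingers, on their centre line; the grasp point (between the pads) lies 19 mm behind it; z points along the fingers, y is the line along which they close (so a half turn about z gives the same grasp; the last joint's range is limited). The gripper opens to 92 mm and grips with 3 to 60 N. Pads are 19 mm wide; open, the fingers measure 130 mm over their backs; the gripper's body (75 mm by 190 mm) begins 47 mm behind the grasp point.
Start: joints at [0.997, 0.434, 0.025, 1.573, -0.012, 1.134, -0.075], TCP at [0.283, -0.557, 0.227] pointing down, gripper open.
Joint ranges: [-2.62, 2.62], [-0.44, 2.09], [-1.27, 1.32], [0.08, 2.57], [-1.32, 4.46], [0.12, 2], [-2.74, 2.74]. Speed limits (rad/s): [2.22, 2.22, 3.01, 3.01, 3.14, 3.14, 3.14].

## Interface

Orientations are given as a rotation vector (axis times angle).
In Python, from cell import readout, cams, job gives the robot as it stands.
- The arm moves only by the tool drive_tool, never from a script. Its argument "commands" is a list of rows, each a list of 3 entries, a list of its own where there are three numbers: the turn, a rotation vector about the tool's x, y, z in rad, then the shift along the tool's x, y, z in cm, then the gripper's target within -1 to 1 (fully open at 1, half-way at 0, shut at -1). A call has 1 to 20 rows; each row is the pose to reach, as a shift and turn from the pose commanded when the call began, along the tool's axes at that moment; what a row does not reach only later rows make up. A row lasts 1/12 s, in which the tool goes at most 41.7 mm and 7.16 degrees, less where a joint would pass 70% of its speed; a pose out of reach is approached as far as the arm can. A call with a gripper value outside its range is refused whole. The fingers move at their own pace and stop on an object; "newtons" is the grip in N (left out, the last holds). Time passes only in rows, so rows that repeat a pose let the fingers close. It gives the time, the measured TCP pose, the force, the opening and the grip force at its end, in the units of the state.
- readout.observe(): the state, without advancing time (a new reading comes with each control period).
- cams.get_image(name): name is "scene" or "top" or "wrist"; returns the picture (400x640x3 uint8, blue, green, red); there is no depth.
- cams.camera_info(name): a dict with "camera_matrix" (3x3 intrinsics, pixels), "R" (3x3) and "t" (3): a world point X has camera coordinates R X + t. Camera axes: x right, y down, z forward; pixel columns grow to the right and rows downward; lengths in m; the calibration is good to about 2 mm. A picture is of the moment at which its call begins: read the wrist's pose just before it. camera_info takes no time and is no camera call; for the wrist camera it gives the pose at the moment of the call.
- job.sign_off(): hands the job in; it is judged then, once.
The state is a dict: "clock": time; "joints": joint angles; "dq": joint speeds; "joint_efforts": joint torques, N m; "position": TCP position; "ee_rot": TCP orientation; "force": force on the tool from outside, world axes, zero at the start; "ft_torque": the same for the moment, N m; "width": opening from 0.0 (shut) to 1.0 (fully open); "gripper_force": force on a finger pad.
Only numpy, scipy, OpenCV 4.12 (cv2) and the standard library are available. Lean on these libraries where they do the work, as an engineer would, in place of code of your own. Each camera call takes 0.05 s, during which the arm holds its last target. There are 200 camera calls.

## Task

Put the bearing boxes away: push the box that is already in the grey steel tray snugly and squarely into that tray's red corner, then bring the other box from the bench and pack it behind the first, end to end, snug against it and against the same long wall. Then pick up the blue tray by its handle, spark plugs and all, and set it gently on the grey tray so that it drops between the four corner lugs and sits flat on the rim. Leave everything else on the bench where it stands.

Things in the scene. Friction and masses are not known exactly. Their poses are not given: they have to be found in the camera images.
- base_tray: Grey steel open tray fixed to the bench (it does not shift). Origin: centre of its underside; x along its short side, y along its long side, z up. Outside 130 (x) by 194 (y) mm, walls and floor 4 mm thick, inside 122 by 186 mm, rim 63 mm above the bench. L-shaped stacking lugs outside its four corners; the lug at +x, +y is red, the others dark steel.
- red_corner (a point): Inner floor corner of the grey tray at the red lug, 4 mm above the bench; axes as the grey tray's. A box snug there has its centre 30.5 mm (x) and 42.5 mm (y) from it, towards the tray's middle; the box packed behind it 30.5 mm (x) and 127.5 mm (y).
- stack_seat (a point): Centre of the grey tray's rim plane, 63 mm above the bench, where the blue tray's origin comes to rest; axes as the grey tray's. The lug arms are 30 mm long and stick out 9 mm beyond the walls; they rise 14 mm above the rim, 2.5 mm clear of the wall faces for the first 8 mm, then flare outward as a lead-in.
- box_in: Bearing box, a tan carton of 61 (x) by 85 (y) by 55 (z) mm, 0.2 kg, standing loose inside the grey tray, its long side roughly along the tray's. Origin: centre of its underside; z up. Either way round will do.
- box_out: Second bearing box, same carton, 61 (x) by 85 (y) by 55 (z) mm, 0.2 kg, standing on the bench in a row with the drill battery and the tape measure, in any of the three places. Origin: centre of its underside; z up. Either way round will do.
- top_tray: Blue plastic open tray, 0.3 kg, outside 130 (x) by 194 (y) mm, no lugs, walls and floor 4 mm, rim 40 mm high; a middle wall 48 mm high runs along x. Origin: centre of its underside; y along its long side, z up. Fits on the grey tray either way round, between the lugs with 2.5 mm play to each side.
- tray_grip (a point): Centre of the blue tray's black grip bar, 72 mm above the tray's underside, over its middle; axes as the blue tray's. The bar is 70 mm long (x), 16 mm thick (y), 16 mm high, edges rounded, on two posts 28 mm either side of the centre.
- plug_a: Spark plug, 18 by 78 by 20 mm, lying loose in a channel of the blue tray, along its x, 55 mm to its +y side. Origin: centre of its underside.
- plug_b: Spark plug, 18 by 78 by 20 mm, lying loose in a channel of the blue tray, along its x, 55 mm to its -y side. Origin: centre of its underside.
- battery: Black drill battery, 71 (x) by 110 (y) by 59 mm, on the bench. Bystander. Origin: centre of its underside.
- measure: Black tape measure, 43 (x) by 88 (y) by 71 mm, on the bench. Bystander. Origin: centre of its underside.
- can_blue: Slim blue spray can with a red cap, 53 mm across and 190 mm tall, in front of the grey tray, on the way from the blue tray. Bystander. Origin: centre of its underside.
- flask: Red oil bottle with a spout, 82 mm across and 236 mm tall, left of the blue tray. Bystander. Origin: centre of its underside.
- grease_tin: Blue and white grease tin, 75 mm across and 80 mm tall, behind the blue tray. Bystander. Origin: centre of its underside.

How it is judged:
By the outcome, as a careful person would: the job done as asked, in the order asked, and still so for the second after the job is handed in, with the robot touching nothing.
It also fails if it takes over 72 s, if anything falls off the work surface, if the arm or the gripper's body presses on something with over 40 N, if the wrist force passes 120 N, or if a joint passes its speed limit or range.

## Working session

There is one attempt and no reset: what is moved stays moved. The work goes in short steps, Python scripts to look and compute and a tool call to move; the robot and the scene stay as the last step left them, time stands still between calls to the robot, and variables do not carry over. Pictures are saved under pics/ and viewed, at most 10 in all, crops included, and the job is handed in when it is done.

Besides the shell and the picture viewer there is one more tool, called as name(argument=value, ...), one argument or row to a line, values as JSON. drive_tool: Moves the arm, as the interface text tells. Its arguments: {"type":"object","properties":{"commands":{"type":"array"},"newtons":{"type":"number"}},"required":["commands"]}

```bash
mkdir -p pics; ls
python3 - <<'E'
from cell import readout,cams
import cv2
s=readout.observe();print(s)
for n in("scene","top"):
    cv2.imwrite(f"pics/{n}0.png",cams.get_image(n))
    print(n,cams.camera_info(n))
print(cams.camera_info("wrist"))
E
```

```text
pics
{'clock': 0.0, 'joints': array([ 0.99739453,  0.43520229,  0.02492294,  1.57409741, -0.01159677,
        1.13397237, -0.07507499]), 'dq': array([ 0.00084944, -0.00078467, -0.00122055, -0.00143417,  0.00073054,
        0.00268133,  0.00018525]), 'joint_efforts': array([ 4.15166223e-04, -6.67846084e+01,  9.85057130e-01, -3.14465296e+01,
       -6.04753057e-02,  4.27887007e-02,  1.10309454e-04]), 'position': array([ 0.28324634, -0.55656665,  0.22595711]), 'ee_rot': array([-3.05353033e+00, -7.32385154e-01,  7.45505721e-04]), 'force': array([ 0.30259697,  0.07853645, -0.19165039]), 'ft_torque': array([ 0.01782983, -0.0011609 , -0.01921963]), 'gripper_force': 0.0, 'width': 1.0017744966631414}
scene {'camera_matrix': array([[361.810338  ,   0.        , 316.83132285],
       [  0.        , 361.810338  , 198.75170206],
       [  0.        ,   0.        ,   1.        ]]), 'R': array([[-0.86179926, -0.50722276, -0.00520658],
       [-0.26163067,  0.45327168, -0.8521116 ],
       [ 0.4345704 , -0.73298694, -0.52333423]]), 't': array([0.58808469, 0.16372457, 0.82375051])}
top {'camera_matrix': array([[368.9127993 ,   0.        , 319.07404661],
       [  0.        , 368.9127993 , 195.83547719],
       [  0.        ,   0.        ,   1.        ]]), 'R': array([[ 0.00641176, -0.99987916, -0.01416171],
       [-0.98257144, -0.00366852, -0.18584915],
       [ 0.18577473,  0.01510651, -0.98247623]]), 't': array([0.12996447, 0.59589227, 1.03957736])}
{'camera_matrix': array([[277.98884045,   0.        , 320.42930434],
       [  0.        , 277.98884045, 200.29652643],
       [  0.        ,   0.        ,   1.        ]]), 'R': array([[ 4.53472339e-01, -8.91270079e-01, -6.95013393e-04],
       [-8.54303331e-01, -4.34885892e-01,  2.84675394e-01],
       [-2.54024913e-01, -1.28498665e-01, -9.58623720e-01]]), 't': array([-0.62312811, -0.03614509,  0.39041376])}
```

View pics/top0.png

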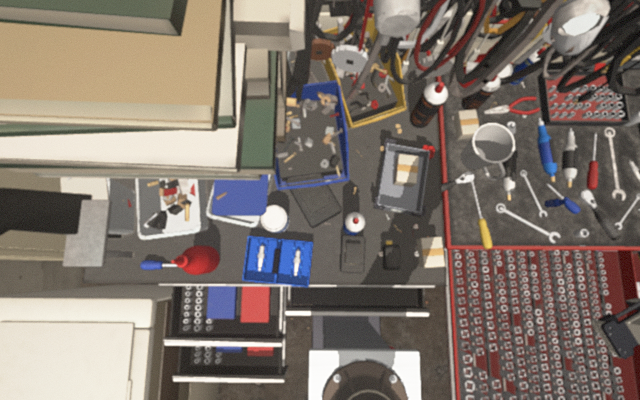

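View pics/scene0.png

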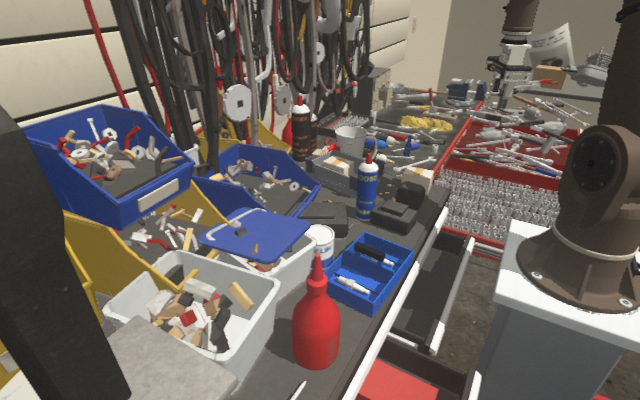

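The top view shows the blue tray at (278,260), the grey tray at (404,176) with its red lug at (428,148) and box_in at (406,168). box_out is at (432,250), the right end of the row, with the battery at (352,254), the measure at (392,254) and the can at (355,220). I'll enlarge it.

Run:
```python
import cv2
im=cv2.imread("pics/top0.png")[135:289,238:456]
cv2.imwrite("pics/crop1.png",cv2.resize(im,None,fx=3.6,fy=3.6,interpolation=cv2.INTER_CUBIC))
```

```text
(no output)
```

View pics/crop1.png

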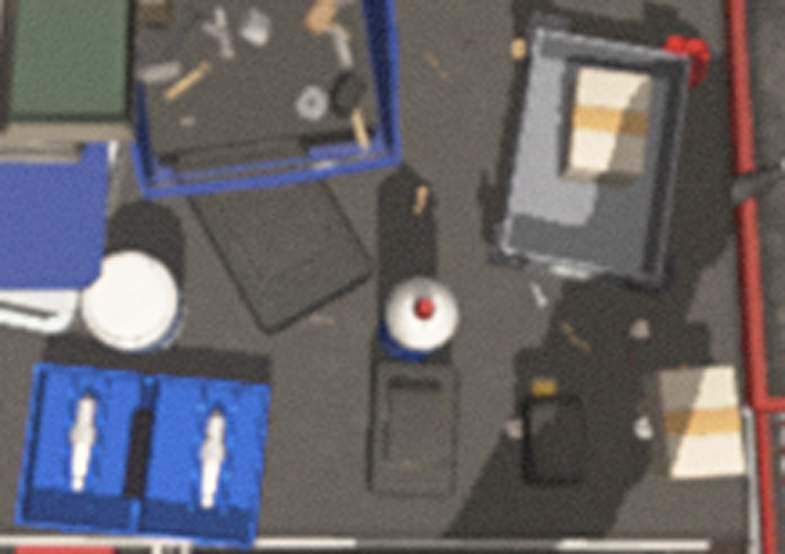

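The crop shows the following outlines:
- **Grey rim corners:** (538,28), (690,57), (660,285), (503,252), with the red lug at upper right.
- **box_in top:** (580,65), (648,75), (638,180), (565,173).
- **box_out top:** (660,372), (733,366), (745,472), (675,478).
- **Blue rim:** (38,365), (270,383), (250,543), (20,525).

```bash
cat > h.py <<'E'
import numpy as np
from cell import readout,cams
from scipy.spatial.transform import Rotation as Ro
def ray(info,uv,z):
    K,R,t=info["camera_matrix"],np.array(info["R"]),np.array(info["t"])
    uv=np.atleast_2d(uv).astype(float)
    d=(np.linalg.inv(K)@np.c_[uv,np.ones(len(uv))].T).T@R
    c=-R.T@t
    return c+d*((z-c[2])/d[:,2])[:,None]
def proj(info,X):
    p=(np.array(info["R"])@np.atleast_2d(X).T).T+info["t"]; p=p@np.array(info["camera_matrix"]).T
    return p[:,:2]/p[:,2:]
E
python3 - <<'E'
from h import *
np.set_printoptions(precision=4,suppress=True)
i=cams.camera_info("top");print("cam",-i["R"].T@i["t"])
s=readout.observe();w=cams.camera_info("wrist");R=Ro.from_rotvec(s["ee_rot"]).as_matrix()
print("tool R",R,"wrist cam in tool",R.T@(-w["R"].T@w["t"]-s["position"]),(w["R"]@R))
for n,z,p in[("grey",.063,[(538,28),(690,57),(660,285),(503,252)]),("in",.059,[(580,65),(648,75),(638,180),(565,173)]),("out",.055,[(660,372),(733,366),(745,472),(675,478)]),("blue",.04,[(38,365),(270,383),(250,543),(20,525)]),("can",.19,[(424,308)]),("batt",.059,[(380,360),(460,362),(453,493),(370,490)]),("meas",.071,[(530,395),(580,395),(580,480),(530,480)]),("tin",.08,[(130,300)])]:
    P=ray(i,np.array(p)/3.6+[238,135]-.5*(1-1/3.6),z)[:,:2]
    print(n,P.mean(0),P.tolist() and P)
    if len(p)==4:
        e=np.roll(P,-1,0)-P;print("  len",np.linalg.norm(e,axis=1),"ang",np.degrees(np.arctan2(e[:,1],e[:,0])))
E
```

```text
cam [0.3915 0.1164 1.1339]
tool R [[ 0.8913  0.4535 -0.0007]
 [ 0.4535 -0.8913  0.0012]
 [-0.0001 -0.0014 -1.    ]] wrist cam in tool [ 0.0765 -0.0014 -0.1581] [[-0.      1.     -0.0007]
 [-0.9587 -0.0002 -0.2846]
 [-0.2846  0.0006  0.9587]]
grey [ 0.651  -0.1183] [[ 0.7595 -0.0721]
 [ 0.7343 -0.1982]
 [ 0.5418 -0.1646]
 [ 0.5684 -0.0384]]
  len [0.1286 0.1954 0.1291 0.1941] ang [-101.2951  170.0977   78.119   -10.0178]
in [ 0.6784 -0.1285] [[ 0.7284 -0.1071]
 [ 0.7198 -0.1636]
 [ 0.6297 -0.1515]
 [ 0.6355 -0.0916]]
  len [0.0572 0.0909 0.0602 0.0943] ang [-98.6618 172.3502  84.5372  -9.4583]
out [ 0.4328 -0.1962] [[ 0.4722 -0.1636]
 [ 0.4773 -0.2224]
 [ 0.3934 -0.2273]
 [ 0.3883 -0.1717]]
  len [0.0591 0.0841 0.0558 0.0842] ang [ -85.0127 -176.6703   95.1782    5.5305]
blue [0.4054 0.253 ] [[0.4763 0.3427]
 [0.4626 0.1514]
 [0.3349 0.1662]
 [0.3477 0.3518]]
  len [0.1918 0.1286 0.186  0.1289] ang [-94.0955 173.3845  86.0587  -4.0545]
can [0.5067 0.0372] [[0.5067 0.0372]]
batt [0.4281 0.0339] [[ 0.4803  0.0621]
 [ 0.4791 -0.0023]
 [ 0.3756  0.005 ]
 [ 0.3775  0.0707]]
  len [0.0644 0.1038 0.0657 0.1032] ang [-91.13   175.9763  88.3472  -4.7285]
meas [ 0.4193 -0.0747] [[ 0.4523 -0.0559]
 [ 0.4525 -0.0955]
 [ 0.3864 -0.0932]
 [ 0.3861 -0.0542]]
  len [0.0395 0.0662 0.0391 0.0662] ang [-89.6782 178.0753  90.3724  -1.5265]
tin [0.5255 0.2628] [[0.5255 0.2628]]
```

```bash
cat >> h.py <<'E'
def rel(p,yaw):
    """shift(cm)/turn in tool axes to reach world p, tool down, tool y at yaw deg (mod 180 nearest)"""
    s=readout.observe();R=Ro.from_rotvec(s["ee_rot"])
    a=np.radians(yaw);c,d=np.cos(a),np.sin(a)
    best=None
    for k in(1,-1):
        y=np.array([c,d,0])*k;z=np.array([0,0,-1.]);x=np.cross(y,z)
        r=(R.inv()*Ro.from_matrix(np.c_[x,y,z])).as_rotvec()
        if best is None or np.linalg.norm(r)<np.linalg.norm(best):best=r
    print("clock",round(s["clock"],2),"turn",best.round(4),"shift",(R.inv().apply(np.array(p)-s["position"])*100).round(2))
E
python3 -c "
from h import *
rel((.687,-.081,.2),-10.7)"
```

```text
clock 0.1 turn [-1.300e-03 -5.000e-04 -9.134e-01] shift [ 57.56 -24.08   2.63]
```

drive_tool(
  commands=[
    [[0,0,-0.913],[57.6,-24.1,2.6],-1],
    [[0,0,-0.913],[57.6,-24.1,2.6],-1],
    [[0,0,-0.913],[57.6,-24.1,2.6],-1],
    [[0,0,-0.913],[57.6,-24.1,2.6],-1],
    [[0,0,-0.913],[57.6,-24.1,2.6],-1],
    [[0,0,-0.913],[57.6,-24.1,2.6],-1],
    [[0,0,-0.913],[57.6,-24.1,2.6],-1],
    [[0,0,-0.913],[57.6,-24.1,2.6],-1],
    [[0,0,-0.913],[57.6,-24.1,2.6],-1],
    [[0,0,-0.913],[57.6,-24.1,2.6],-1],
    [[0,0,-0.913],[57.6,-24.1,2.6],-1],
    [[0,0,-0.913],[57.6,-24.1,2.6],-1],
    [[0,0,-0.913],[57.6,-24.1,2.6],-1],
    [[0,0,-0.913],[57.6,-24.1,2.6],-1],
    [[0,0,-0.913],[57.6,-24.1,2.6],-1],
    [[0,0,-0.913],[57.6,-24.1,2.6],-1],
    [[0,0,-0.913],[57.6,-24.1,2.6],-1],
    [[0,0,-0.913],[57.6,-24.1,2.6],-1],
  ],
  newtons=20,
)

```text
clock: 1.6
position: [0.6872, -0.0812, 0.1999]
ee_rot: [-2.418, -2.004, 0.002]
force: [-0.1, -1.2, -0.3]
width: 0.003
gripper_force: 0.0
```

Run:
```python
from h import *
import cv2,pickle
s=readout.observe();i=cams.camera_info("wrist");im=cams.get_image("wrist")
pickle.dump(i,open("w1.pkl","wb"))
print(s["position"],Ro.from_rotvec(s["ee_rot"]).as_matrix().round(3),s["clock"],s["width"])
P=proj(i,[[.651,-.118,.063],s["position"]]);print(P)
cv2.imwrite("pics/w1full.png",im)
cv2.imwrite("pics/w1.png",cv2.resize(im[:,120:520],None,fx=1.5,fy=1.5,interpolation=cv2.INTER_CUBIC))
```

```text
[ 0.68715198 -0.08123088  0.1999234 ] [[ 0.186  0.983 -0.001]
 [ 0.983 -0.186 -0.001]
 [-0.001 -0.001 -1.   ]] 1.6 0.003010937456073969
[[296.3841993  227.73798457]
 [322.46216261 247.45856147]]
```

View pics/w1.png

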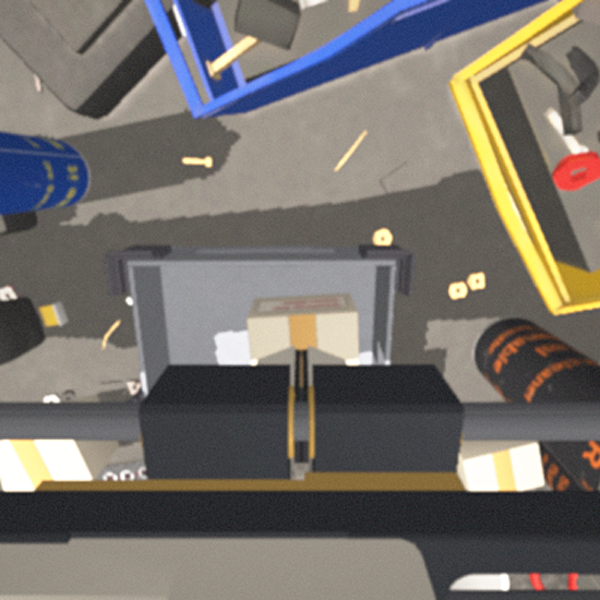

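The wrist view, with tool +x up, shows the tray's -x wall rim inner corners near (137,264) and (391,263). The box's near top edge runs from (249,316) to (358,312), and the fingers cover the rest.

Run:
```python
from h import *
import pickle
np.set_printoptions(precision=4,suppress=True)
i=pickle.load(open("w1.pkl","rb"))
f=lambda p:(np.array(p,float)/1.5)+[120,0]
c=ray(i,f([(137,264),(391,263)]),.063)[:,:2];b=ray(i,f([(249,316),(358,312)]),.059)[:,:2]
for n,q in(("rim",c),("box",b)):
    e=q[1]-q[0];print(n,q,np.linalg.norm(e),np.degrees(np.arctan2(e[1],e[0])))
a=np.radians(-10.7);u=np.array([np.cos(a),np.sin(a)]);v=np.array([np.sin(a),-np.cos(a)])
print("tray centre",c.mean(0)+v*.061,"box rel",[( (q-c.mean(0))@v-.061,(q-c.mean(0))@u) for q in b])
```

```text
rim [[ 0.5734 -0.0422]
 [ 0.7531 -0.0754]] 0.18269880549322112 -10.471352936161507
box [[ 0.6431 -0.097 ]
 [ 0.7246 -0.1091]] 0.082418045130815 -8.486157727726054
tray centre [ 0.6519 -0.1188] box rel [(np.float64(-0.019786670285044577), np.float64(-0.012694370762282881)), (np.float64(-0.022970415339320094), np.float64(0.06966215861222655))]
```

drive_tool(
  commands=[
    [[0,0,0.002],[-0.1,0,4],-1],
    [[0,0,0.002],[-0.1,0,8],-1],
    [[0,0,0.002],[-0.1,0,12],-1],
    [[0,0,0.002],[-0.1,0,15],-1],
    [[0,0,0.002],[-0.1,0,17],-1],
    [[0,0,0.002],[-0.1,0,17.4],-1],
    [[0,0,0.002],[-0.1,0,17.4],-1],
  ],
)

```text
clock: 2.23
position: [0.6859, -0.0838, 0.0256]
ee_rot: [-2.422, -1.999, 0.004]
force: [0.4, -0.3, 1.0]
width: 0.005
gripper_force: 0.0
```

drive_tool(
  commands=[
    [[0,0,0],[-0.5,0,0],-1],
    [[0,0,0],[-1,0,0],-1],
    [[0,0,0],[-1.3,0,0],-1],
    [[0,0,0],[-1.6,0,0],-1],
    [[0,0,0],[-1.9,0,0],-1],
    [[0,0,0],[-2.2,0,0],-1],
    [[0,0,0],[-2.5,0,0],-1],
    [[0,0,0],[-2.7,0,0],-1],
    [[0,0,0],[-2.8,0,0],-1],
    [[0,0,0],[-2.9,0,0],-1],
    [[0,0,0],[-2.9,0,0],-1],
  ],
)

```text
clock: 3.15
position: [0.6818, -0.1105, 0.0267]
ee_rot: [-2.421, -2.002, 0.0]
force: [1.0, 2.9, 2.7]
width: 0.001
gripper_force: 1.9
```

drive_tool(
  commands=[
    [[0,0,0],[-0.15,0,0],-1],
    [[0,0,0],[-0.3,0,0],-1],
    [[0,0,0],[-0.4,0,0],-1],
    [[0,0,0],[-0.4,0,0],-1],
  ],
)

```text
clock: 3.48
position: [0.6809, -0.1149, 0.0266]
ee_rot: [2.422, 2.001, -0.001]
force: [0.5, 3.5, 2.7]
width: 0.005
gripper_force: 1.7
```

drive_tool(
  commands=[
    [[0,0,0],[-0.1,0,0],-1],
    [[0,0,0],[-0.2,0,0],-1],
    [[0,0,0],[-0.2,0,0],-1],
  ],
)

```text
clock: 3.73
position: [0.6806, -0.1153, 0.0266]
ee_rot: [-2.42, -2.002, -0.001]
force: [0.1, 6.1, 3.6]
width: 0.006
gripper_force: 3.1
```

drive_tool(
  commands=[
    [[0,0,0],[-0.2,0,0],-1],
    [[0,0,0],[-0.3,0,0],-1],
    [[0,0,0],[-0.3,0,0],-1],
    [[0,0,0],[-0.3,0,0],-1],
  ],
)

```text
clock: 4.07
position: [0.6804, -0.1153, 0.0266]
ee_rot: [-2.416, -2.003, -0.004]
force: [1.1, 12.2, 2.8]
width: 0.004
gripper_force: 6.1
```

drive_tool(
  commands=[
    [[0,0,0],[0.8,0,0],-1],
    [[0,0,0],[1.5,0,0],-1],
    [[0,0,0],[1.5,-2.5,0],-1],
    [[0,0,0],[1.5,-5,0],-1],
    [[0,0,0],[1.5,-7.5,0],-1],
    [[0,0,0],[1.5,-7.5,0],-1],
    [[0,0,0],[-1,-7.5,0],-1],
    [[0,0,0],[-3,-7.5,0],-1],
    [[0,0,0],[-3.6,-7.5,0],-1],
    [[0,0,0],[-3.6,-7.5,0],-1],
    [[0,0,0],[-3.6,-7.5,0],-1],
  ],
)

```text
clock: 4.98
position: [0.5998, -0.1407, 0.0265]
ee_rot: [-2.422, -2.0, 0.0]
force: [-0.2, 0.1, 1.1]
width: 0.004
gripper_force: 0.0
```

```bash
cat >> h.py <<'E'
C=np.array([.6515,-.1185]);A=np.radians(-10.6);U=np.array([np.cos(A),np.sin(A)]);V=np.array([np.sin(A),-np.cos(A)])
def tr(p):d=np.array(p)[:2]-C;return np.array([d@V,d@U])
def wd(x,y):return C+V*x+U*y
E
python3 -c "
from h import *
s=readout.observe();print(tr(s['position']),s['clock'],tr([.6804,-.1153]))"
```

```text
[ 0.03132781 -0.04672583] 4.9833 [-0.00846159  0.02781819]
```

drive_tool(
  commands=[
    [[0,0,0],[0,0.6,0],-1],
    [[0,0,0],[0,1.1,0],-1],
    [[0,0,0],[0,1.5,0],-1],
    [[0,0,0],[0,1.9,0],-1],
    [[0,0,0],[0,2.3,0],-1],
    [[0,0,0],[0,2.7,0],-1],
    [[0,0,0],[0,3.0,0],-1],
    [[0,0,0],[0,3.2,0],-1],
    [[0,0,0],[0,3.3,0],-1],
    [[0,0,0],[0,3.4,0],-1],
    [[0,0,0],[0,3.4,0],-1],
  ],
)

```text
clock: 5.9
position: [0.632, -0.1451, 0.0267]
ee_rot: [-2.417, -2.002, 0.003]
force: [-8.9, 4.2, 8.6]
width: 0.006
gripper_force: 4.8
```

drive_tool(
  commands=[
    [[0,0,0],[0,0.1,0],-1],
    [[0,0,0],[0,0.2,0],-1],
    [[0,0,0],[0,0.3,0],-1],
    [[0,0,0],[0,0.4,0],-1],
    [[0,0,0],[0,0.4,0],-1],
  ],
)

```text
clock: 6.32
position: [0.6356, -0.1458, 0.0267]
ee_rot: [-2.417, -2.002, 0.003]
force: [-9.5, 3.7, 9.2]
width: 0.004
gripper_force: 5.4
```

drive_tool(
  commands=[
    [[0,0,0],[0,0.1,0],-1],
    [[0,0,0],[0,0.2,0],-1],
    [[0,0,0],[0,0.2,0],-1],
  ],
)

```text
clock: 6.57
position: [0.6356, -0.1458, 0.0267]
ee_rot: [-2.415, -2.0, 0.008]
force: [-17.8, 5.9, 17.0]
width: 0.004
gripper_force: 9.7
```

drive_tool(
  commands=[
    [[0,0,0],[0,-1,0],-1],
    [[0,0,0],[0,-2,-0.5],-1],
    [[0,0,0],[0,-2,-4],-1],
    [[0,0,0],[0,-2,-8],-1],
    [[0,0,0],[-4,-4,-12],-1],
    [[0,0,0],[-8,-6,-16],0.4],
    [[0,0,0],[-8,-6,-17.5],0.4],
    [[0,0,0],[-8,-6,-17.5],0.4],
  ],
)

```text
clock: 7.23
position: [0.5649, -0.2208, 0.2079]
ee_rot: [2.42, 1.99, 0.002]
force: [1.5, -0.4, 0.3]
width: 0.175
gripper_force: 0.0
```

Run:
```python
from h import *
import cv2,pickle
s=readout.observe();i=cams.camera_info("wrist");im=cams.get_image("wrist")
pickle.dump(i,open("w2.pkl","wb"))
print(s["position"],s["clock"],s["width"])
print(proj(i,[[*wd(.061,.093),.063],[*wd(-.061,-.093),.063],[*wd(.061,-.093),.063],[*wd(-.061,.093),.063],[.433,-.196,.055]]))
cv2.imwrite("pics/w2.png",cv2.resize(im[:300,:],None,fx=1.25,fy=1.25,interpolation=cv2.INTER_CUBIC))
```

```text
[ 0.56494771 -0.22083742  0.20794128] 7.2333 0.17485695356759193
[[468.84370996 137.18220217]
 [290.14134138   6.31050121]
 [294.8493303  139.00293528]
 [487.61130528   4.76722539]
 [203.51935997 188.64594184]]
```

View pics/w2.png

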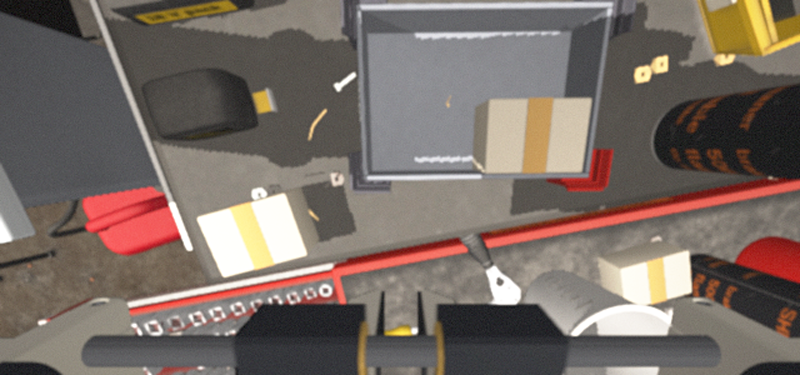

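The picture shows box_in squarely in the red corner, with top corners (488,99), (591,98), (588,173), (483,172). The top of box_out is at (198,219), (288,194), (306,262), (219,277), with the red rail running from (130,304) to (335,267).

Run:
```python
from h import *
import pickle
np.set_printoptions(precision=4,suppress=True)
i=pickle.load(open("w2.pkl","rb"))
f=lambda p:(np.array(p,float)/1.25)
b=ray(i,f([(488,99),(591,98),(588,173),(483,172)]),.059)
print("in",[tr(q) for q in b], "mean",np.mean([tr(q) for q in b],0))
r=ray(i,f([(361,6),(612,6),(597,176),(368,179)]),.063);print("rim",[tr(q) for q in r])
o=ray(i,f([(198,219),(288,194),(306,262),(219,277)]),.055)[:,:2]
e=np.roll(o,-1,0)-o;print("out",o.mean(0),o,np.linalg.norm(e,axis=1),np.degrees(np.arctan2(e[:,1],e[:,0])))
for z in(0,.02,.04):print("rail",z,ray(i,f([(130,304),(335,267)]),z)[:,:2])
```

```text
in [array([0.0025, 0.0063]), array([0.0025, 0.0906]), array([0.0626, 0.097 ]), array([0.0608, 0.0056])] mean [0.0321 0.0499]
rim [array([-0.0622, -0.0942]), array([-0.061 ,  0.0949]), array([0.0649, 0.103 ]), array([ 0.0654, -0.0936])]
out [ 0.4305 -0.1985] [[ 0.388  -0.171 ]
 [ 0.4741 -0.1651]
 [ 0.4725 -0.2298]
 [ 0.3875 -0.2282]] [0.0863 0.0647 0.0851 0.0571] [  3.9188 -91.4143 178.8818  89.405 ]
rail 0 [[ 0.2431 -0.2547]
 [ 0.4839 -0.2571]]
rail 0.02 [[ 0.2614 -0.2486]
 [ 0.4891 -0.2509]]
rail 0.04 [[ 0.2797 -0.2425]
 [ 0.4942 -0.2447]]
```

```bash
python3 -c "
from h import *
rel((.431,-.197,.12),-87)"
```

```text
clock 7.28 turn [ 0.008  -0.0022  1.3245] shift [ -0.37 -13.7    8.57]
```

drive_tool(
  commands=[
    [[0.008,-0.002,1.325],[-0.4,-13.7,8.6],0.61],
    [[0.008,-0.002,1.325],[-0.4,-13.7,8.6],0.61],
    [[0.008,-0.002,1.325],[-0.4,-13.7,8.6],0.61],
    [[0.008,-0.002,1.325],[-0.4,-13.7,8.6],0.61],
    [[0.008,-0.002,1.325],[-0.4,-13.7,8.6],0.61],
    [[0.008,-0.002,1.325],[-0.4,-13.7,8.6],0.61],
    [[0.008,-0.002,1.325],[-0.4,-13.7,8.6],0.61],
    [[0.008,-0.002,1.325],[-0.4,-13.7,8.6],0.61],
    [[0.008,-0.002,1.325],[-0.4,-13.7,8.6],0.61],
    [[0.008,-0.002,1.325],[-0.4,-13.7,8.6],0.61],
    [[0.008,-0.002,1.325],[-0.4,-13.7,8.6],0.61],
    [[0.008,-0.002,1.325],[-0.4,-13.7,8.6],0.61],
    [[0.008,-0.002,1.325],[-0.4,-13.7,8.6],0.61],
  ],
)

```text
clock: 8.37
position: [0.43, -0.1926, 0.1153]
ee_rot: [-3.135, -0.095, 0.011]
force: [-0.5, -0.4, 0.8]
width: 0.805
gripper_force: 0.0
```

Run:
```python
from h import *
import cv2,pickle
s=readout.observe();i=cams.camera_info("wrist");im=cams.get_image("wrist")
pickle.dump(i,open("w3.pkl","wb"))
print(s["position"],s["clock"],s["width"],s["joints"].round(2));rel((.431,-.197,.032),-87)
cv2.imwrite("pics/w3.png",cv2.resize(im[60:380,140:500],None,fx=1.67,fy=1.67,interpolation=cv2.INTER_CUBIC))
```

```text
[ 0.42996359 -0.19262361  0.11528264] 8.3667 0.804903651253326 [ 0.33  0.33 -0.03  2.06  0.01  0.76 -1.21]
clock 8.42 turn [-0.005   0.0065  0.0087] shift [0.14 0.47 8.33]
```

View pics/w3.png

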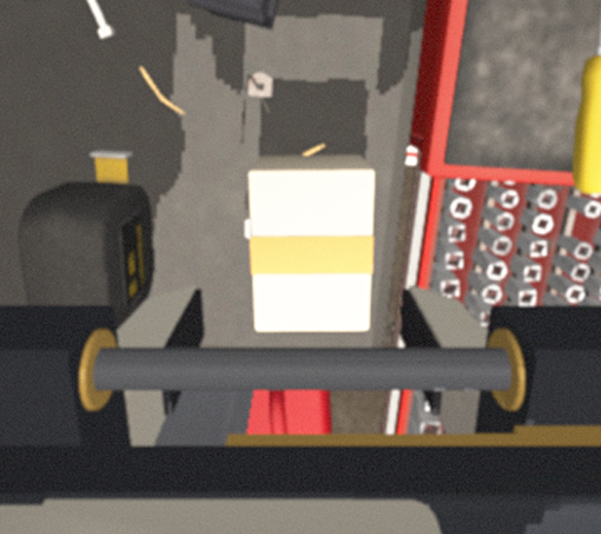

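The box sits between the open fingers and is square to them, with top corners (249,169), (374,168), (371,331), (255,330). It is off to the right by about 5 mm.

Run:
```python
from h import *
import pickle
np.set_printoptions(precision=4,suppress=True)
i=pickle.load(open("w3.pkl","rb"))
o=ray(i,np.array([(249,169),(374,168),(371,331),(255,330)])/1.67+[140,60],.055)[:,:2]
e=np.roll(o,-1,0)-o;print(o.mean(0),o,np.linalg.norm(e,axis=1),np.degrees(np.arctan2(e[:,1],e[:,0])))
for z in(0,.02,.04):print("rail",z,ray(i,np.array([(412,160),(388,430)])/1.67+[140,60],z)[:,:2])
m=o.mean(0);rel((*m,.032),-87)
```

```text
[ 0.4309 -0.1968] [[ 0.4712 -0.1642]
 [ 0.4753 -0.2229]
 [ 0.3902 -0.2304]
 [ 0.3869 -0.1697]] [0.0588 0.0855 0.0607 0.0845] [ -86.0103 -174.9599   93.0878    3.7412]
rail 0 [[ 0.4734 -0.2534]
 [ 0.2841 -0.2611]]
rail 0.02 [[ 0.4759 -0.2486]
 [ 0.3005 -0.2558]]
rail 0.04 [[ 0.4783 -0.2438]
 [ 0.3168 -0.2504]]
clock 8.42 turn [-0.005   0.0065  0.0087] shift [0.13 0.45 8.33]
```

drive_tool(
  commands=[
    [[-0.005,0.006,-0.01],[0.1,0.45,1.5],0.54],
    [[-0.005,0.006,-0.01],[0.1,0.45,3.5],0.54],
    [[-0.005,0.006,-0.01],[0.1,0.45,5.5],0.54],
    [[-0.005,0.006,-0.01],[0.1,0.45,7],0.54],
    [[-0.005,0.006,-0.01],[0.1,0.45,8],0.54],
    [[-0.005,0.006,-0.01],[0.1,0.45,8.3],0.54],
    [[-0.005,0.006,-0.01],[0.1,0.45,8.3],0.54],
  ],
)

```text
clock: 9.0
position: [0.4302, -0.1974, 0.0321]
ee_rot: [-3.139, -0.107, 0.002]
force: [0.6, 0.3, 0.2]
width: 0.767
gripper_force: 0.0
```

drive_tool(
  commands=[
    [[0,0,0],[0,0,0],0],
    [[0,0,0],[0,0,0],0],
    [[0,0,0],[0,0,0],0],
    [[0,0,0],[0,0,0],0],
    [[0,0,0],[0,0,-1],0],
    [[0,0,0],[0,0,-3],0],
    [[0,0,0],[0,0,-6],0],
    [[0,0,0],[0,0,-9],0],
    [[0,0,0],[0,0,-12],0],
    [[0,0,0],[0,0,-12],0],
  ],
  newtons=25,
)

```text
clock: 9.83
position: [0.4332, -0.1986, 0.1585]
ee_rot: [3.137, 0.104, 0.012]
force: [1.1, -1.1, -2.2]
width: 0.65
gripper_force: 25.0
```

```bash
python3 -c "
from h import *
p=wd(.0095,-.042);print(p);s=readout.observe();print(s['joints'].round(2))
rel((*p,.152),-100.6);rel((*p,.042),-100.6)"
```

```text
[ 0.60846918 -0.12011193]
[ 0.34  0.27 -0.03  2.02  0.01  0.85 -1.2 ]
clock 9.83 turn [ 0.0026 -0.0082  0.2515] shift [18.   -6.67  0.77]
clock 9.83 turn [ 0.0026 -0.0082  0.2515] shift [17.92 -6.71 11.77]
```

```bash
python3 -c "
from h import *
p=wd(.004,-.0425)
rel((*p,.152),-100.6)"
```

```text
clock 9.83 turn [ 0.0026 -0.0082  0.2515] shift [18.09 -7.22  0.76]
```

drive_tool(
  commands=[
    [[0.001,-0.003,0.08],[2,-0.8,0],0],
    [[0.002,-0.006,0.16],[5,-2,0],0],
    [[0.0026,-0.008,0.25],[8,-3.2,0],0],
    [[0.0026,-0.008,0.25],[11,-4.4,0],0],
    [[0.0026,-0.008,0.25],[14,-5.6,0],0],
    [[0.0026,-0.008,0.25],[16.5,-6.6,0],0],
    [[0.0026,-0.008,0.25],[17.8,-7.1,0.4],0],
    [[0.0026,-0.008,0.25],[18.1,-7.2,0.7],0],
    [[0.0026,-0.008,0.25],[18.1,-7.2,0.7],0],
    [[0.0026,-0.008,0.25],[18.1,-7.2,0.7],0],
  ],
)

```text
clock: 10.67
position: [0.6045, -0.1148, 0.145]
ee_rot: [-3.127, 0.289, 0.016]
force: [0.2, -0.1, -2.1]
width: 0.649
gripper_force: 25.0
```

Run:
```python
from h import *
import cv2,pickle
s=readout.observe();i=cams.camera_info("wrist");im=cams.get_image("wrist")
pickle.dump(i,open("w4.pkl","wb"))
print(s["position"],tr(s["position"]),s["clock"],s["width"]);p=wd(.004,-.0425);rel((*p,.042),-100.6)
cv2.imwrite("pics/w4.png",cv2.resize(im[0:320,120:520],None,fx=1.8,fy=1.8,interpolation=cv2.INTER_CUBIC))
```

```text
[ 0.6045449  -0.11484465  0.14504372] [ 0.00504448 -0.04682624] 10.6667 0.6488519601306837
clock 10.72 turn [-0.0003  0.0099 -0.    ] shift [ 0.53 -0.13 10.34]
```

View pics/w4.png

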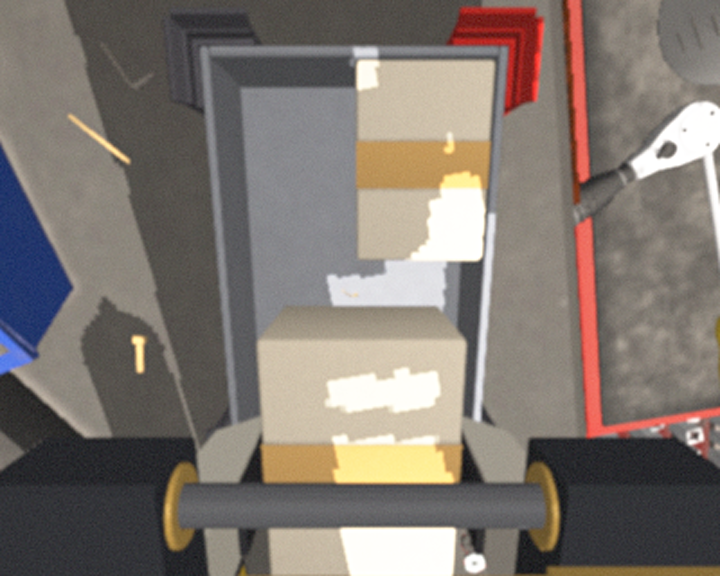

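Box 1 is snug and square in the red corner. The held box is square to the tray and inside its outline, so I'm lowering it.

drive_tool(
  commands=[
    [[0,0.01,0],[0.5,-0.1,0.5],0],
    [[0,0.01,0],[0.5,-0.1,2.5],0],
    [[0,0.01,0],[0.5,-0.1,4.5],0],
    [[0,0.01,0],[0.5,-0.1,6.5],0],
    [[0,0.01,0],[0.5,-0.1,8.5],0],
    [[0,0.01,0],[0.5,-0.1,10],0],
    [[0,0.01,0],[0.5,-0.1,10.3],0],
    [[0,0.01,0],[0.5,-0.1,10.3],0],
  ],
)

```text
clock: 11.38
position: [0.6094, -0.1139, 0.0418]
ee_rot: [-3.127, 0.289, -0.0]
force: [0.2, 0.4, -2.0]
width: 0.651
gripper_force: 25.0
```

drive_tool(
  commands=[
    [[0,0,0],[0,0,0.2],0],
    [[0,0,0],[0,0,0.4],0],
    [[0,0,0],[0,0,0.5],0],
    [[0,0,0],[0,0,0.5],0],
  ],
)

```text
clock: 11.72
position: [0.611, -0.1134, 0.0382]
ee_rot: [-3.127, 0.287, -0.005]
force: [0.1, 0.2, -1.4]
width: 0.65
gripper_force: 25.0
```

drive_tool(
  commands=[
    [[0,0,0],[0,0,0.1],0],
    [[0,0,0],[0,0,0.2],0],
    [[0,0,0],[0,0,0.2],0],
  ],
)

```text
clock: 11.97
position: [0.6112, -0.1133, 0.0375]
ee_rot: [-3.127, 0.287, -0.005]
force: [-4.9, 1.3, 13.7]
width: 0.651
gripper_force: 25.0
```

drive_tool(
  commands=[
    [[0,0,0],[0,0,-0.15],0],
    [[0,0,0],[0.2,0,-0.15],0],
    [[0,0,0],[0.4,0,-0.15],0],
    [[0,0,0],[0.5,0,-0.15],0],
    [[0,0,0],[0.6,0,-0.15],0],
    [[0,0,0],[0.6,0,-0.15],0],
  ],
)

```text
clock: 12.47
position: [0.6154, -0.1141, 0.0376]
ee_rot: [-3.127, 0.287, 0.001]
force: [-8.5, 1.6, 11.4]
width: 0.652
gripper_force: 25.0
```

drive_tool(
  commands=[
    [[0,0,0],[0.1,0,-0.1],0],
    [[0,0,0],[0.2,0,-0.1],0],
    [[0,0,0],[0.3,0,-0.1],0],
    [[0,0,0],[0.3,0,-0.1],0],
  ],
)

```text
clock: 12.8
position: [0.6161, -0.1143, 0.0376]
ee_rot: [-3.127, 0.287, 0.008]
force: [-12.8, 3.2, 9.4]
width: 0.648
gripper_force: 25.0
```

drive_tool(
  commands=[
    [[0,0,0],[0.1,0,0],0],
    [[0,0,0],[0.1,0,0],0],
    [[0,0,0],[-0.2,0,-0.1],0.42],
    [[0,0,0],[-0.2,0,-0.1],0.42],
    [[0,0,0],[-0.2,0,-0.1],0.42],
    [[0,0,0],[-0.2,0,-0.1],0.42],
    [[0,0,0],[-0.2,0,-0.6],0.42],
    [[0,0,0],[-0.2,0,-2],0.42],
    [[0,0,0],[-0.2,0,-5],0.42],
    [[0,0,0],[-0.2,0,-9],0.42],
    [[0,0,0],[-0.2,0,-12],-1],
    [[0,0,0],[-0.2,0,-12],-1],
  ],
)

```text
clock: 13.8
position: [0.6214, -0.1154, 0.1655]
ee_rot: [-3.127, 0.288, -0.021]
force: [1.6, -0.3, 0.3]
width: 0.609
gripper_force: 0.0
```

Run:
```python
from h import *
s=readout.observe();print(s["position"],tr(s["position"]),s["clock"],s["width"],s["joints"].round(2))
p=wd(-.044,-.035);rel((*p,.15),-10.6)
```

```text
[ 0.62138563 -0.11536583  0.16550698] [ 0.0024589  -0.03017701] 13.8 0.6087670150456673 [ 0.09  0.49  0.01  1.64 -0.01  1.   -1.65]
clock 13.8 turn [ 0.0085 -0.0119 -1.5693] shift [-0.5  -4.64  1.55]
```

drive_tool(
  commands=[
    [[0.0085,-0.012,-1.569],[-0.5,-4.6,1],-1],
    [[0.0085,-0.012,-1.569],[-0.5,-4.6,1],-1],
    [[0.0085,-0.012,-1.569],[-0.5,-4.6,1],-1],
    [[0.0085,-0.012,-1.569],[-0.5,-4.6,1],-1],
    [[0.0085,-0.012,-1.569],[-0.5,-4.6,1],-1],
    [[0.0085,-0.012,-1.569],[-0.5,-4.6,1],-1],
    [[0.0085,-0.012,-1.569],[-0.5,-4.6,1],-1],
    [[0.0085,-0.012,-1.569],[-0.5,-4.6,1],-1],
    [[0.0085,-0.012,-1.569],[-0.5,-4.6,1],-1],
    [[0.0085,-0.012,-1.569],[-0.5,-4.6,1],-1],
    [[0.0085,-0.012,-1.569],[-0.5,-4.6,1],-1],
    [[0.0085,-0.012,-1.569],[-0.5,-4.6,1],-1],
    [[0.0085,-0.012,-1.569],[-0.5,-4.6,1],-1],
    [[0.0085,-0.012,-1.569],[-0.5,-4.6,1],-1],
    [[0.0085,-0.012,-1.569],[-0.5,-4.6,1],-1],
  ],
)

```text
clock: 15.05
position: [0.6209, -0.0688, 0.1483]
ee_rot: [-2.414, -1.998, 0.012]
force: [0.2, -0.2, -0.3]
width: 0.005
gripper_force: 0.0
```

Run:
```python
from h import *
s=readout.observe();print(tr(s["position"]),s["position"])
p=wd(-.044,-.035);rel((*p,.027),-10.6)
```

```text
[-0.04323072 -0.03919822] [ 0.62092303 -0.06879643  0.14825809]
clock 15.05 turn [-0.011   0.0007 -0.003 ] shift [ 0.09  0.55 12.12]
```

drive_tool(
  commands=[
    [[-0.01,0,-0.003],[0.1,0.5,1],-1],
    [[-0.01,0,-0.003],[0.1,0.5,4],-1],
    [[-0.01,0,-0.003],[0.1,0.5,7],-1],
    [[-0.01,0,-0.003],[0.1,0.5,9.5],-1],
    [[-0.01,0,-0.003],[0.1,0.5,11.5],-1],
    [[-0.01,0,-0.003],[0.1,0.5,12.1],-1],
    [[-0.01,0,-0.003],[0.1,0.5,12.1],-1],
  ],
)

```text
clock: 15.63
position: [0.6234, -0.0684, 0.0256]
ee_rot: [-2.414, -2.007, 0.006]
force: [0.0, 0.2, -0.1]
width: 0.007
gripper_force: 0.0
```

drive_tool(
  commands=[
    [[0,0,0],[-0.5,0,0],-1],
    [[0,0,0],[-1,0,0],-1],
    [[0,0,0],[-1.3,0,0],-1],
    [[0,0,0],[-1.6,0,0],-1],
    [[0,0,0],[-1.9,0,0],-1],
    [[0,0,0],[-2.2,0,0],-1],
    [[0,0,0],[-2.5,0,0],-1],
    [[0,0,0],[-2.8,0,0],-1],
    [[0,0,0],[-3,0,0],-1],
    [[0,0,0],[-3.1,0,0],-1],
    [[0,0,0],[-3.1,0,0],-1],
  ],
)

```text
clock: 16.55
position: [0.6189, -0.0995, 0.0272]
ee_rot: [2.415, 2.01, -0.002]
force: [1.4, 2.0, 0.6]
width: 0.003
gripper_force: 0.9
```

drive_tool(
  commands=[
    [[0,0,0],[-0.2,0,0],-1],
    [[0,0,0],[-0.4,0,0],-1],
    [[0,0,0],[-0.6,0,0],-1],
    [[0,0,0],[-0.7,0,0],-1],
    [[0,0,0],[-0.7,0,0],-1],
  ],
)

```text
clock: 16.97
position: [0.618, -0.1038, 0.0272]
ee_rot: [-2.412, -2.011, -0.001]
force: [2.2, 7.6, 0.6]
width: 0.006
gripper_force: 4.2
```

drive_tool(
  commands=[
    [[0,0,0],[-0.1,0,0],-1],
    [[0,0,0],[-0.2,0,0],-1],
    [[0,0,0],[-0.2,0,0],-1],
  ],
)

```text
clock: 17.22
position: [0.618, -0.1038, 0.0272]
ee_rot: [-2.409, -2.012, -0.004]
force: [3.0, 12.9, -0.4]
width: 0.004
gripper_force: 6.5
```

drive_tool(
  commands=[
    [[0,0,0],[0.8,0,0],-1],
    [[0,0,0],[1.5,0,0],-1],
    [[0,0,0],[1.5,0,-2],-1],
    [[0,0,0],[1.5,0,-6],-1],
    [[0,0,0],[1,0,-10],-1],
    [[0,0,0],[-3,1,-14],-1],
    [[0,0,0],[-7,2,-17],-1],
    [[0,0,0],[-9,3,-17],-1],
    [[0,0,0],[-9,3,-17],-1],
  ],
)

```text
clock: 17.97
position: [0.6313, -0.2127, 0.2006]
ee_rot: [2.418, 1.993, -0.006]
force: [-0.4, -1.8, -0.9]
width: 0.008
gripper_force: 0.0
```

Run:
```python
from h import *
import cv2,pickle
s=readout.observe();i=cams.camera_info("wrist");im=cams.get_image("wrist")
pickle.dump(i,open("w5.pkl","wb"))
print(s["position"],tr(s["position"]),s["clock"],s["width"])
P=proj(i,[[*wd(x,y),.063] for x in(-.065,.065) for y in(-.097,.097)]);print(P)
cv2.imwrite("pics/w5.png",cv2.resize(im[20:270,170:490],None,fx=2.4,fy=2.4,interpolation=cv2.INTER_CUBIC))
```

```text
[ 0.63125603 -0.21269356  0.20055934] [ 0.09631009 -0.00257148] 17.9667 0.007671026261384631
[[217.81790086  23.05589164]
 [426.8483046   21.64768581]
 [231.95456487 162.69613882]
 [414.0681548  161.17905358]]
```

View pics/w5.png

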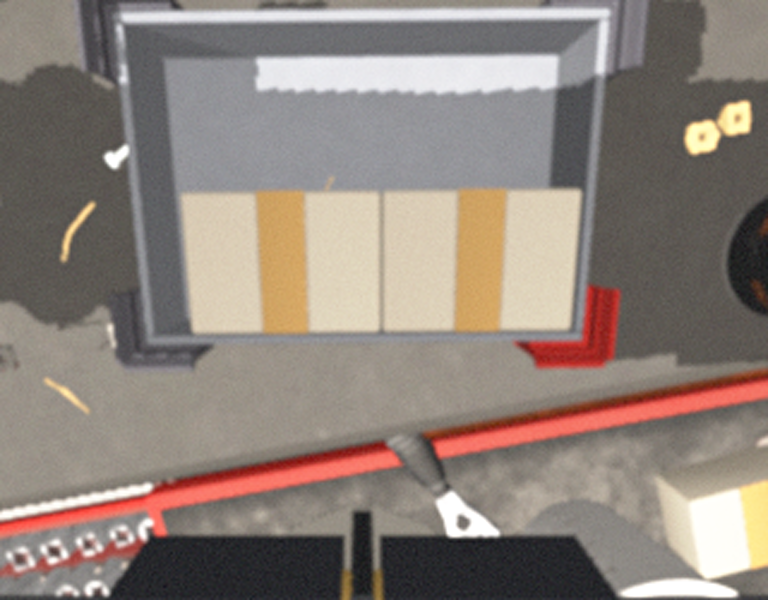

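Both boxes are snug end to end: box 1 spans columns 384–582, box 2 spans 180–380, and both lie along the red-side wall. Next is the blue tray.

Run:
```python
from h import *
i=cams.camera_info("scene");print("flask base",ray(i,[(317,362)],0.0),ray(i,[(317,258)],.236))
i=cams.camera_info("top");print("flask top",ray(i,[(152,266)],.236), ray(i,[(203,260)],.07))
rel((.48,.245,.30),86)
rel((.48,.245,.22),86)
```

```text
flask base [[0.39143493 0.49377072 0.        ]] [[0.39101111 0.49218092 0.236     ]]
flask top [[0.38798877 0.53125065 0.236     ]] [[0.40508846 0.46295705 0.07      ]]
clock 18.02 turn [0.0054 0.0036 1.4496] shift [ 41.69 -23.4  -10.4 ]
clock 18.02 turn [0.0054 0.0036 1.4496] shift [ 41.74 -23.41  -2.4 ]
```

drive_tool(
  commands=[
    [[0,0,-0.1],[0,0,-4],0],
    [[0,0,-0.2],[2,-1,-8],0],
    [[0,0,-0.3],[5,-3,-10.4],0],
    [[0,0,-0.4],[9,-5,-10.4],0],
    [[0,0,-0.6],[41.7,-23.4,-10.4],0],
    [[0,0,-0.8],[41.7,-23.4,-10.4],0],
    [[0,0,-1],[41.7,-23.4,-10.4],0],
    [[0,0,-1.2],[41.7,-23.4,-10.4],0],
    [[0,0,-1.4],[41.7,-23.4,-10.4],0],
    [[0,0,-1.6],[41.7,-23.4,-10.4],0],
    [[0,0,-1.686],[41.7,-23.4,-10.4],0],
    [[0,0,-1.686],[41.7,-23.4,-10.4],0],
    [[0,0,-1.686],[41.7,-23.4,-10.4],0],
    [[0,0,-1.686],[41.7,-23.4,-6],0],
    [[0,0,-1.686],[41.7,-23.4,-2.4],0],
    [[0,0,-1.686],[41.7,-23.4,-2.4],0],
    [[0,0,-1.686],[41.7,-23.4,-2.4],0],
    [[0,0,-1.686],[41.7,-23.4,-2.4],0],
  ],
)

```text
clock: 19.52
position: [0.4767, 0.2508, 0.2224]
ee_rot: [-0.109, -3.139, 0.001]
force: [0.1, -0.2, 0.5]
width: 0.501
gripper_force: 0.0
```

Run:
```python
from h import *
import cv2,pickle
s=readout.observe();i=cams.camera_info("wrist");im=cams.get_image("wrist")
pickle.dump(i,open("w6.pkl","wb"))
print(s["position"],s["clock"],s["width"],s["joints"].round(2))
print(proj(i,[[.405,.253,.08]]))
cv2.imwrite("pics/w6.png",cv2.resize(im[0:300,120:520],None,fx=2,fy=2,interpolation=cv2.INTER_CUBIC))
```

```text
[0.47670673 0.25082063 0.22244061] 19.5167 0.5013010053642759 [ 0.06  0.44 -0.88  1.74  0.37  1.14  0.57]
[[317.10986618 124.13348592]]
```

View pics/w6.png

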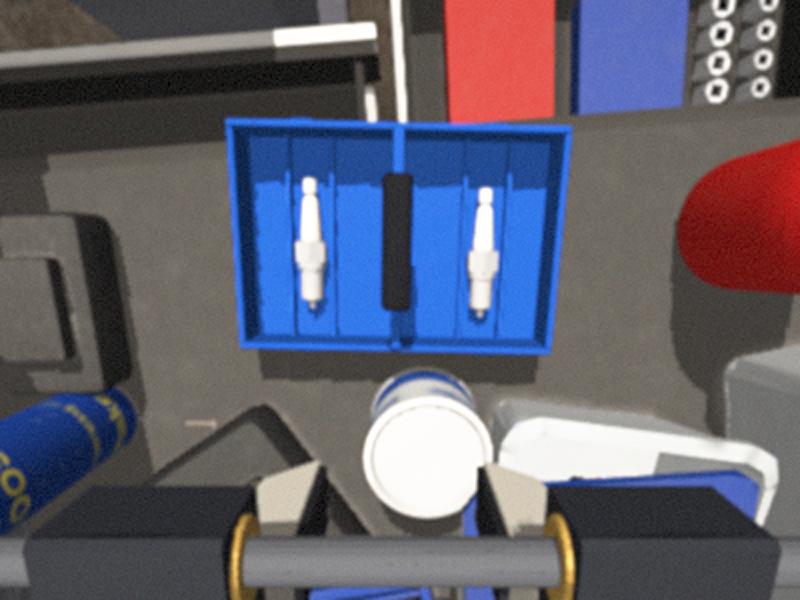

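The wrist view over the blue tray shows its rim corners at (227,119), (571,127), (551,354), (241,348) and the black bar at (384,174), (412,174), (410,310), (383,310). Both plugs lie in their channels.

Run:
```python
from h import *
import pickle
np.set_printoptions(precision=4,suppress=True)
i=pickle.load(open("w6.pkl","rb"))
for n,z,p in(("bar",.08,[(384,174),(412,174),(410,310),(383,310)]),("rim",.04,[(227,119),(571,127),(551,354),(241,348)])):
    o=ray(i,np.array(p)/2+[120,0],z)[:,:2];e=np.roll(o,-1,0)-o
    print(n,o.mean(0),np.linalg.norm(e,axis=1),np.degrees(np.arctan2(e[:,1],e[:,0])))
    m=o.mean(0);
    rel((*m,.12),86.5);rel((*m,.055),86.5)
```

```text
bar [0.4031 0.2547] [0.0141 0.0681 0.0145 0.0681] [ 86.0065  -4.5672 -93.9858 175.0597]
clock 19.57 turn [ 0.0003  0.0006 -0.0085] shift [ 7.42 -0.16 10.31]
clock 19.57 turn [ 0.0003  0.0006 -0.0085] shift [ 7.42 -0.16 16.81]
rim [0.4033 0.2547] [0.1914 0.1288 0.1931 0.1291] [ 84.7938  -4.5189 -95.1105 174.745 ]
clock 19.57 turn [ 0.0003  0.0006 -0.0085] shift [ 7.4  -0.16 10.31]
clock 19.57 turn [ 0.0003  0.0006 -0.0085] shift [ 7.4  -0.16 16.81]
```

drive_tool(
  commands=[
    [[0,0,0.012],[3,-0.1,3],0],
    [[0,0,0.012],[6,-0.2,6],0],
    [[0,0,0.012],[7.4,-0.2,9],0],
    [[0,0,0.012],[7.4,-0.2,11],0],
    [[0,0,0.012],[7.4,-0.2,13],0],
    [[0,0,0.012],[7.4,-0.2,15],0],
    [[0,0,0.012],[7.4,-0.2,16.5],0],
    [[0,0,0.012],[7.4,-0.2,16.9],0],
    [[0,0,0.012],[7.4,-0.2,16.9],0],
    [[0,0,0.012],[7.4,-0.2,16.9],0],
  ],
)

```text
clock: 20.4
position: [0.4031, 0.2544, 0.0537]
ee_rot: [0.126, 3.138, 0.001]
force: [0.2, -0.4, 0.5]
width: 0.499
gripper_force: 0.0
```

```bash
python3 -c "
from h import *
s=readout.observe();print(s['position'],s['force'],s['joints'].round(2))
rel((.4032,.2547,.053),85.3)"
```

```text
[0.40311169 0.25440824 0.05370125] [ 0.18193906 -0.43867372  0.45692649] [-0.1   0.55 -0.76  2.07  0.57  0.74  0.26]
clock 20.4 turn [0.0004 0.0007 0.002 ] shift [-0.01  0.03  0.07]
```

drive_tool(
  commands=[
    [[0,0,0],[0,0,0],-1],
    [[0,0,0],[0,0,0],-1],
    [[0,0,0],[0,0,0],-1],
    [[0,0,0],[0,0,0],-1],
    [[0,0,0],[0,0,0],-1],
    [[0,0,0],[0,0,0],-1],
    [[0,0,0],[0,0,-0.3],-1],
    [[0,0,0],[0,0,-0.8],-1],
    [[0,0,0],[0,0,-1.6],-1],
    [[0,0,0],[0,0,-2.6],-1],
    [[0,0,0],[0,0,-4],-1],
    [[0,0,0],[0,0,-5.5],-1],
    [[0,0,0],[0,0,-7],-1],
    [[0,0,0],[0,0,-8],-1],
    [[0,0,0],[0,0,-8.5],-1],
    [[0,0,0],[0,0,-8.5],-1],
  ],
  newtons=45,
)

```text
clock: 21.73
position: [0.4026, 0.2542, 0.1385]
ee_rot: [0.124, 3.139, 0.0]
force: [-0.2, 0.2, -3.8]
width: 0.17
gripper_force: 45.0
```

drive_tool(
  commands=[
    [[0,0,0],[0,0,-0.5],-1],
    [[0,0,0],[0,0,-1.5],-1],
    [[0,0,0],[0,0,-3],-1],
    [[0,0,0],[0,0,-5],-1],
    [[0,0,0],[0,0,-7],-1],
    [[0,0,0],[0,0,-9],-1],
    [[0,0,0],[0,0,-11],-1],
    [[0,0,0],[0,0,-12.8],-1],
    [[0,0,0],[0,0,-14],-1],
    [[0,0,0],[0,0,-14.6],-1],
    [[0,0,0],[0,0,-14.8],-1],
    [[0,0,0],[0,0,-14.8],-1],
  ],
)

```text
clock: 22.73
position: [0.4021, 0.2538, 0.2852]
ee_rot: [-0.124, -3.138, 0.001]
force: [-0.9, -0.4, -3.5]
width: 0.17
gripper_force: 45.0
```

```bash
python3 -c "
from h import *
s=readout.observe();print(s['position'],s['force'],s['joints'].round(2),s['width'])
R=Ro.from_rotvec(s['ee_rot']);p=[*wd(0,0),.285];print((R.inv().apply(np.array(p)-s['position'])*100).round(2));rel(p,-10.6);rel(p,169.4)"
```

```text
[0.40208981 0.25384426 0.28517835] [-0.85142675 -0.39673467 -3.45706329] [ 0.11  0.28 -0.96  1.78  0.24  1.22  0.57] 0.17024324646004135
[-2.780e+01 -3.515e+01  1.000e-02]
clock 22.73 turn [ 3.0000e-04 -1.9000e-03 -1.4646e+00] shift [-2.780e+01 -3.515e+01  1.000e-02]
clock 22.73 turn [ 3.0000e-04 -1.9000e-03 -1.4646e+00] shift [-2.780e+01 -3.515e+01  1.000e-02]
```

drive_tool(
  commands=[
    [[0,0,0.017],[-0.28,-0.35,0],-1],
    [[0,0,0.05],[-0.83,-1.05,0],-1],
    [[0,0,0.117],[-1.95,-2.46,0],-1],
    [[0,0,0.21],[-3.48,-4.39,0],-1],
    [[0,0,0.302],[-5,-6.33,0],-1],
    [[0,0,0.402],[-6.67,-8.44,0],-1],
    [[0,0,0.503],[-8.34,-10.55,0],-1],
    [[0,0,0.604],[-10,-12.65,0],-1],
    [[0,0,0.704],[-11.68,-14.76,0],-1],
    [[0,0,0.805],[-13.34,-16.87,0],-1],
    [[0,0,0.906],[-15,-18.98,0],-1],
    [[0,0,1.006],[-16.68,-21.1,0],-1],
    [[0,0,1.107],[-18.35,-23.2,0],-1],
    [[0,0,1.207],[-20,-25.3,0],-1],
    [[0,0,1.308],[-21.7,-27.4,0],-1],
    [[0,0,1.409],[-23.35,-29.5,0],-1],
    [[0,0,1.509],[-25,-31.6,0],-1],
    [[0,0,1.593],[-26.4,-33.4,0],-1],
    [[0,0,1.652],[-27.4,-34.6,0],-1],
    [[0,0,1.677],[-27.8,-35.15,0],-1],
  ],
)

```text
clock: 24.4
position: [0.652, -0.1238, 0.2835]
ee_rot: [2.428, 1.993, -0.007]
force: [-0.9, -0.1, -4.9]
width: 0.174
gripper_force: 45.0
```

drive_tool(
  commands=[
    [[0,0,0],[0,0,0.5],-1],
    [[0,0,0],[0,0,1.5],-1],
    [[0,0,0],[0,0,3],-1],
    [[0,0,0],[0,0,4.5],-1],
    [[0,0,0],[0,0,6],-1],
    [[0,0,0],[0,0,7],-1],
    [[0,0,0],[0,0,7.5],-1],
    [[0,0,0],[0,0,7.5],-1],
    [[0,0,0],[0,0,7.5],-1],
  ],
)

```text
clock: 25.15
position: [0.6516, -0.118, 0.2105]
ee_rot: [-2.416, -2.007, 0.002]
force: [1.1, -0.1, -3.6]
width: 0.17
gripper_force: 45.0
```

Run:
```python
from h import *
import cv2,pickle
s=readout.observe();i=cams.camera_info("wrist");im=cams.get_image("wrist")
pickle.dump((s,i),open("w7.pkl","wb"))
print(s["position"],tr(s["position"]),s["clock"],s["width"],s["joints"].round(2),s["force"])
rel((*wd(0,0),.15),-10.6)
# predicted blue rim corners
print(proj(i,[[*wd(x,y),s["position"][2]-.053+.04] for x in(-.065,.065) for y in(-.097,.097)]))
cv2.imwrite("pics/w7.png",cv2.resize(im,None,fx=1.25,fy=1.25,interpolation=cv2.INTER_CUBIC))
```

```text
[ 0.65155155 -0.11800056  0.21045841] [-5.00404305e-04 -4.12054996e-05] 25.15 0.17047379772929364 [ 0.36  0.55 -0.41  1.47  0.23  1.18 -0.27] [ 1.09945921 -0.14282381 -3.64602377]
clock 25.2 turn [-0.0001  0.0007  0.0005] shift [-0.04 -0.03  6.1 ]
[[161.88628565 140.42822868]
 [483.50021342 140.62892788]
 [190.57224127 320.33493057]
 [453.78078871 320.42667235]]
```

View pics/w7.png

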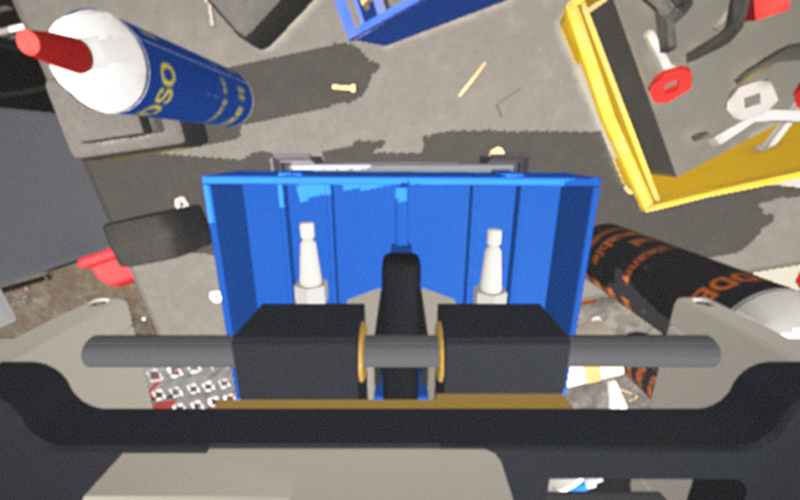

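The blue tray hangs level over the grey tray, with its far rim from (204,177) to (599,178) against a prediction of (202,176) to (604,176). Both plugs are in place, so I'm lowering it.

drive_tool(
  commands=[
    [[0,0,0],[0,0,0.5],-1],
    [[0,0,0],[0,0,1.5],-1],
    [[0,0,0],[0,0,3],-1],
    [[0,0,0],[0,0,4.5],-1],
    [[0,0,0],[0,0,6],-1],
    [[0,0,0],[0,0,7],-1],
    [[0,0,0],[0,0,7.4],-1],
    [[0,0,0],[0,0,7.5],-1],
    [[0,0,0],[0,0,7.5],-1],
  ],
)

```text
clock: 25.95
position: [0.6517, -0.1184, 0.1353]
ee_rot: [-2.417, -2.007, 0.002]
force: [-0.5, -0.1, -3.8]
width: 0.169
gripper_force: 45.0
```

```bash
python3 -c "
from h import *
s=readout.observe();print(s['position'],tr(s['position']),s['force'])
rel((*wd(0,0),.118),-10.6)"
```

```text
[ 0.65167453 -0.11842008  0.13529879] [-0.00011067  0.00015685] [-0.54160536 -0.12691612 -3.77571011]
clock 25.95 turn [-0.001   0.0008 -0.    ] shift [-0.01 -0.01  1.73]
```

drive_tool(
  commands=[
    [[0,0,0],[0,0,0.2],-1],
    [[0,0,0],[0,0,0.4],-1],
    [[0,0,0],[0,0,0.6],-1],
    [[0,0,0],[0,0,0.8],-1],
    [[0,0,0],[0,0,1.0],-1],
    [[0,0,0],[0,0,1.2],-1],
    [[0,0,0],[0,0,1.2],-1],
  ],
)

```text
clock: 26.53
position: [0.6511, -0.1185, 0.1226]
ee_rot: [-2.417, -2.006, 0.003]
force: [0.3, 0.2, -4.1]
width: 0.172
gripper_force: 45.0
```

drive_tool(
  commands=[
    [[0,0,0],[0,0,0.15],-1],
    [[0,0,0],[0,0,0.3],-1],
    [[0,0,0],[0,0,0.45],-1],
    [[0,0,0],[0,0,0.5],-1],
    [[0,0,0],[0,0,0.5],-1],
  ],
)

```text
clock: 26.95
position: [0.6513, -0.1185, 0.118]
ee_rot: [-2.417, -2.006, 0.003]
force: [-0.4, -0.1, -3.4]
width: 0.168
gripper_force: 45.0
```

No lug contact so far. The seat is expected at about 0.1167.

drive_tool(
  commands=[
    [[0,0,0],[0,0,0.08],-1],
    [[0,0,0],[0,0,0.15],-1],
    [[0,0,0],[0,0,0.15],-1],
    [[0,0,0],[0,0,0.15],-1],
  ],
)

```text
clock: 27.28
position: [0.6514, -0.1185, 0.1166]
ee_rot: [-2.417, -2.006, 0.002]
force: [-0.5, 0.9, -3.9]
width: 0.169
gripper_force: 45.0
```

drive_tool(
  commands=[
    [[0,0,0],[0,0,0.05],-1],
    [[0,0,0],[0,0,0.1],-1],
    [[0,0,0],[0,0,0.1],-1],
    [[0,0,0],[0,0,0.1],-1],
  ],
)

```text
clock: 27.62
position: [0.6515, -0.1185, 0.1157]
ee_rot: [-2.417, -2.006, 0.002]
force: [-0.3, 0.6, -3.8]
width: 0.172
gripper_force: 45.0
```

drive_tool(
  commands=[
    [[0,0,0],[0,0,0.05],-1],
    [[0,0,0],[0,0,0.1],-1],
    [[0,0,0],[0,0,0.1],-1],
    [[0,0,0],[0,0,0.1],-1],
  ],
)

```text
clock: 27.95
position: [0.6515, -0.1185, 0.1156]
ee_rot: [2.417, 2.006, -0.002]
force: [-3.7, 0.6, 6.0]
width: 0.172
gripper_force: 45.0
```

drive_tool(
  commands=[
    [[0,0,0],[0,0,-0.08],-1],
    [[0,0,0],[0,0,-0.08],-1],
    [[0,0,0],[0,0,-0.08],-0.3],
    [[0,0,0],[0,0,-0.08],-0.1],
    [[0,0,0],[0,0,-0.08],0],
    [[0,0,0],[0,0,-0.08],0],
    [[0,0,0],[0,0,-0.08],0],
  ],
  newtons=10,
)

```text
clock: 28.53
position: [0.6515, -0.1185, 0.1155]
ee_rot: [-2.417, -2.007, 0.002]
force: [-0.2, -1.2, 0.3]
width: 0.474
gripper_force: 0.0
```

drive_tool(
  commands=[
    [[0,0,0],[0,0,-0.5],0],
    [[0,0,0],[0,0,-1.5],0],
    [[0,0,0],[0,0,-3.5],0],
    [[0,0,0],[0,0,-6],0],
    [[0,0,0],[0,0,-9],0],
    [[0,0,0],[-3,0,-12],0],
    [[0,0,0],[-7,0,-14],0],
    [[0,0,0],[-10,0,-14],0],
    [[0,0,0],[-10,0,-14],0],
    [[0,0,0],[-10,0,-14],0],
  ],
)

```text
clock: 29.37
position: [0.6326, -0.22, 0.2568]
ee_rot: [2.421, 2.0, -0.003]
force: [-0.1, 1.4, -1.0]
width: 0.498
gripper_force: 0.0
```

Run:
```python
from h import *
import cv2
np.set_printoptions(precision=4,suppress=True)
s=readout.observe();i=cams.camera_info("wrist");im=cams.get_image("wrist");print(s["position"],s["clock"])
hsv=cv2.cvtColor(im,cv2.COLOR_BGR2HSV)
m=cv2.inRange(hsv,(100,140,50),(125,255,255))
pc=proj(i,[[*wd(0,0),.103]])[0];print("pred centre",pc)
n,l,st,c=cv2.connectedComponentsWithStats(m)
best=min([k for k in range(1,n) if st[k,4]>1500],key=lambda k:np.hypot(*(c[k]-pc)))
mm=(l==best).astype(np.uint8);h=cv2.convexHull(cv2.findContours(mm,0,2)[0][0])
q=cv2.approxPolyDP(h,8,True)[:,0]
print(q);print([tr(x) for x in ray(i,q,.103)])
print("pred",proj(i,[[*wd(x,y),.103] for x in(-.065,.065) for y in(-.097,.097)]))
for y in(-.0,):pass
# plugs: white pixels inside hull
hm=np.zeros_like(mm);cv2.fillConvexPoly(hm,h,1)
w=((hsv[...,1]<60)&(hsv[...,2]>130)&(hm>0)).astype(np.uint8)
n,l,st,c=cv2.connectedComponentsWithStats(w)
for k in range(1,n):
    if st[k,4]>60:print("plug",st[k],tr(ray(i,[c[k]],.08)[0]))
```

```text
[ 0.6326 -0.22    0.2568] 29.3667
pred centre [320.8372  91.8286]
[[417  22]
 [405 152]
 [234 153]
 [222  23]]
[array([-0.0636,  0.0947]), array([0.0631, 0.0934]), array([ 0.0632, -0.097 ]), array([-0.0637, -0.0968])]
pred [[221.6119  21.4307]
 [419.4442  20.3809]
 [234.1287 154.6551]
 [408.0888 153.7315]]
plug [263  57  18  75 800] [ 0.0022 -0.0555]
plug [360  60  17  74 775] [0.0053 0.053 ]
```

```bash
python3 -c "
from cell import job
print(job.sign_off())"
```

```text
the job is handed in; nothing more can be done
None
```

The job is handed in at about 29 s: both bearing boxes are snug end to end in the red corner, and the blue tray sits flat between the grey tray's lugs with both spark plugs still in it.

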